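# Swing open the hold-down bar of the red tube mixer

### The arm

A 7-joint arm with a two-finger parallel gripper is mounted at the origin on the work surface. World frame = base frame: x ahead of the robot, y to its left, z up, the work surface at z = 0. Lengths are in m, angles in degrees, forces in N, time in s.
With the tool pointing down it reaches from about 0.425 to 0.875 m from the base axis. Payload 4.7 kg.
Tool frame: the origin (TCP) lies at the very end of the fingers, on their centre line; the grasp point (between the pads) lies 19 mm behind it; z points along the fingers, x is the direction in which the jaws open and shut, and the axes are right-handed (so a half turn about z gives the same grasp; the last joint's range is limited). The gripper opens to 87 mm and grips with 3 to 60 N. Pads are 19 mm wide; open, the fingers measure 117 mm over their backs; the gripper's body (75 mm by 190 mm) begins 51 mm behind the grasp point.
Start: joints at [-76.198, 18.392, -4.016, 83.108, 1.295, 78.541, -3.26], TCP at [0.146, 0.633, 0.223] pointing down, gripper open.
Joint ranges: [-163.93, 163.93], [-17.29, 119.83], [-79.2, 71.16], [3.27, 140.29], [-89.18, 269.18], [5.43, 117.66], [-154.24, 154.24]. Speed limits (degrees/s): [147.25, 147.25, 180, 180, 180, 180, 180].

### API

Orientations are given as a 3x3 rotation matrix whose columns are the frame's x, y, z axes.
In Python, from cell import manip, grab_frame, search_frame, silhouettes gives the robot as it stands. The module is installed in compiled form; this text tells all that it offers.
- The arm moves only by the shell command python3 -m jog 'ROWS' [OPENING] [FORCE]. ROWS is JSON, a list of rows, each a list of 4 numbers: the shift along the tool's x, y, z in mm, then the turn about the tool's z in degrees. A call has 1 to 10 rows; each row is the pose to reach, as a shift and turn from the pose commanded when the call began, along the tool's axes at that moment; what a row does not reach only later rows make up. A row lasts 1/8 s, in which the tool goes at most 62.5 mm and 10.7 degrees, less where a joint would pass 70% of its speed; a pose out of reach is approached as far as the arm can. A call with a gripper value outside its range is refused whole. OPENING is the closure, from -1 (fully open) to 1 (shut), set as the call begins (- or left out, the last holds). The fingers move at their own pace and stop on an object; FORCE is the grip in N (left out, the last holds). Time passes only in rows, so rows that repeat a pose let the fingers close. It gives the time, the measured TCP pose, the force and the opening at its end, in the units of the state.
- manip.get_state(): the state, without advancing time (a new reading comes with each control period).
- grab_frame(name): name is "side" or "top" or "wrist"; returns a dict with "pixels" (420x560x3 uint8, blue, green, red), "camera_matrix" (3x3 intrinsics, pixels), "rvec" (rotation vector, rad) and "tvec" (3), from world to camera coordinates, as OpenCV has them. Camera axes: x right, y down, z forward; pixel columns grow to the right and rows downward; lengths in m; the calibration is good to about 2 mm. The wrist camera is an equidistant fisheye: a pixel r from the principal point sees the ray r / f radians off the axis. A picture is of the moment at which its call begins. There is no depth.
- manip.hand_in(): hands the job in, once; it reports no verdict.
Trained networks look in a picture, given as the dict that the camera call returned (one of the last four; its "shot" number tells which), for a name from the list of things; names that differ only in an ending like _2 or _b are one class to them, and where a whole thing is asked for, a point or a joint stands for the part that bears it (a point fixed in the world has none). Each returns a list of dicts, best first, with "score" (0 to 1); they miss things now and then, are a little off and sometimes report something else, mostly with a low value. They report only what shows in the picture. A call takes as long as a camera call.
- search_frame(name, picture): "rect" ([left, top, right, bottom] in pixels, round what is visible of it).
- silhouettes(name, picture): "region" (420x560 bool, what is visible of it) and "rect" ([left, top, right, bottom] in pixels, round what is visible of it).
The state is a dict: "clock": time; "qpos": joint angles; "joint_velocities": joint speeds; "tau": joint torques, N m; "ee_pos": TCP position; "eef_rot": TCP orientation; "wrist_force": force on the tool from outside, world axes, zero at the start; "ft_torque": the same for the moment, N m; "width": finger opening in m.
Only numpy, scipy, OpenCV 4.12 (cv2) and the standard library are available. Lean on these libraries where they do the work, as an engineer would, in place of code of your own. Each camera call takes 0.05 s, during which the arm holds its last target.

### The job

Two tube mixers stand on the lab bench, each with its hold-down bar lowered over its sample tubes. On the mixer with the red rack and red-capped tubes, raise the counterweighted bar past its balance point, without flinging it, so that it stays open by itself against its stop and the tubes can be unloaded; leave the bar of the blue one down.

Things in the scene. Friction and masses are not known exactly. Their poses are not given: they have to be found in the camera images.
- red_mixer: White tube mixer with red rack and five red-capped tubes, fixed; housing 150 (its x) by 240 (its y), top at 58 mm, caps up to 112 mm. Origin: centre of its underside; y runs along the tubes from hinge to handle, x away from the handle's side, z up. The hold-down bar's hinge axis is parallel to its x through its point (0, -95, 124) mm; handle grip point at (-45, 75, 124) mm when lowered.
- red_bar (a joint): Angle of the red mixer's bar: 0 lowered (level, over the tubes, along the mixer's +y), growing as its free end rises, 1.6 rad upright at the stop. Damped hinge, no spring; a dark steel counterweight on a stalk above the hinge lets the bar fall shut below about 0.87 rad and swing slowly open beyond. Raising it takes about 1 N at the handle.
- red_handle (a point): Grip point of the red mixer's bar: on the axis of a black round rod, 12 mm thick, at the bar's free end, parallel to the hinge axis, 170 mm from it. The rod sticks out 69 mm from the middle of the 16 mm wide bar to the mixer's -x; the point lies 45 mm out, 66 mm above the housing when lowered. Pinch it from above across the rod; it turns between the fingers as the bar swings.
- blue_bar (a joint): Angle of the bar of the other, identical mixer, whose rack and tube caps are blue; 0 lowered. To be left lowered.

How it is judged (in metres and radians):
At the end, for the whole second after the job is handed in: The red mixer's bar stands open by itself, at 1.4 rad or more (stop at 1.6) and at rest (under 0.1 rad/s); the blue mixer's bar is down (below 0.1 rad) (value of joint red_bar above 1.4 rad and velocity of joint red_bar between -0.1 and 0.1 rad/s and value of joint blue_bar below 0.1 rad); the robot touches nothing.
It fails at once if the blue mixer's bar is raised by more than 0.3 rad (value of joint blue_bar above 0.3 rad).
It fails at once if the red mixer's bar is flung, faster than 4 rad/s (velocity of joint red_bar above 4 rad/s).
It also fails if it takes over 34 s, if anything falls off the work surface, if the arm or the gripper's body presses on something with over 40 N, if the wrist force passes 120 N, or if a joint passes its speed limit or range.

## Working session

There is one attempt and no reset: what is moved stays moved. The work goes in short steps, Python scripts to look and compute and a shell command to move; the robot and the scene stay as the last step left them, time stands still between calls to the robot, and variables do not carry over. Pictures are saved under pics/ and viewed, and the job is handed in when it is done.

```bash
mkdir -p pics; cat > h.py <<'E'
import numpy as np, cv2
from cell import manip, grab_frame, search_frame, silhouettes
E
python3 - <<'E'
from h import *
s=manip.get_state(); print(s['clock'],s['ee_pos'],s['eef_rot'],s['width'])
for n in ['top','side','wrist']:
    p=grab_frame(n); cv2.imwrite(f'pics/{n}0.png',p['pixels']); np.savez(f'{n}0.npz',**{k:np.array(v) for k,v in p.items()})
    print(n,np.round(p['camera_matrix'],1).tolist(),np.ravel(p['rvec']),np.ravel(p['tvec']))
    for t in ['red_handle','red_mixer']:
        for r in search_frame(t,p)[:3]: print(t,r['score'],r['rect'])
E
```

```text
0.0 [0.14607372 0.63281947 0.22146935] [[ 2.24833867e-01  9.74397050e-01 -3.48708904e-04]
 [ 9.74395275e-01 -2.24834124e-01 -1.86140126e-03]
 [-1.89214555e-03  7.87257350e-05 -9.99998207e-01]] 0.08702147092635312
top [[419.7, 0.0, 279.3], [0.0, 419.7, 212.8], [0.0, 0.0, 1.0]] [ 2.18797926 -2.14736787  0.15465607] [-0.035767    0.56906414  1.0060763 ]
red_handle 0.95 [160.7, 173.6, 247.3, 231.5]
red_mixer 0.59 [148.1, 162.8, 253.2, 240.2]
side [[422.4, 0.0, 270.5], [0.0, 422.4, 211.2], [0.0, 0.0, 1.0]] [ 0.7502681  -2.53493971  1.19762416] [0.45779515 0.27773803 0.68099649]
red_handle 0.62 [161.1, 178.0, 237.0, 300.7]
red_mixer 0.59 [125.9, 178.2, 265.8, 359.0]
wrist [[325.2, 0.0, 283.0], [0.0, 325.2, 205.2], [0.0, 0.0, 1.0]] [-2.26982604 -1.80453423 -0.26535187] [-0.65043501 -0.03408538  0.39114823]
```

View pics/top0.png

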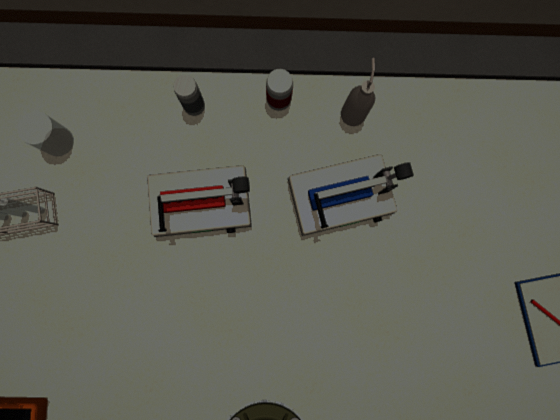

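View pics/side0.png

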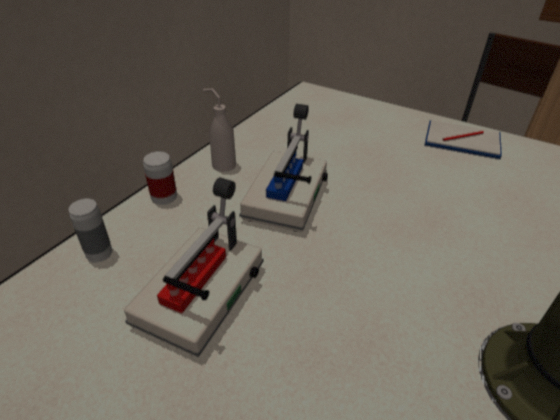

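View pics/wrist0.png

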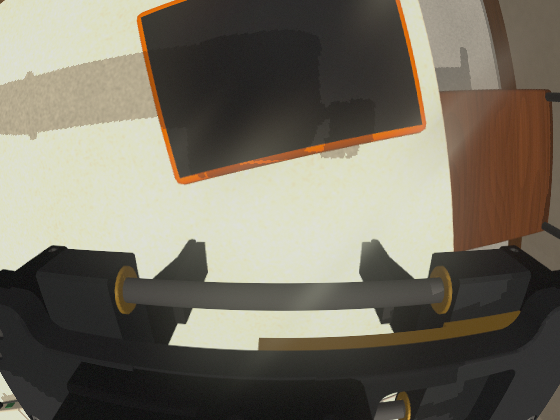

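```bash
python3 - <<'E'
from h import *
a=cv2.imread('pics/top0.png')[150:250,135:265]; b=cv2.imread('pics/side0.png')[165:355,115:275]
a=cv2.convertScaleAbs(cv2.resize(a,None,fx=6,fy=6,interpolation=2),alpha=1.5); cv2.imwrite('pics/topz.png',a[:600])
cv2.imwrite('pics/sidez.png',cv2.convertScaleAbs(cv2.resize(b,None,fx=3.1,fy=3.1,interpolation=2),alpha=1.5))
E
```

```text
(no output)
```

View pics/topz.png

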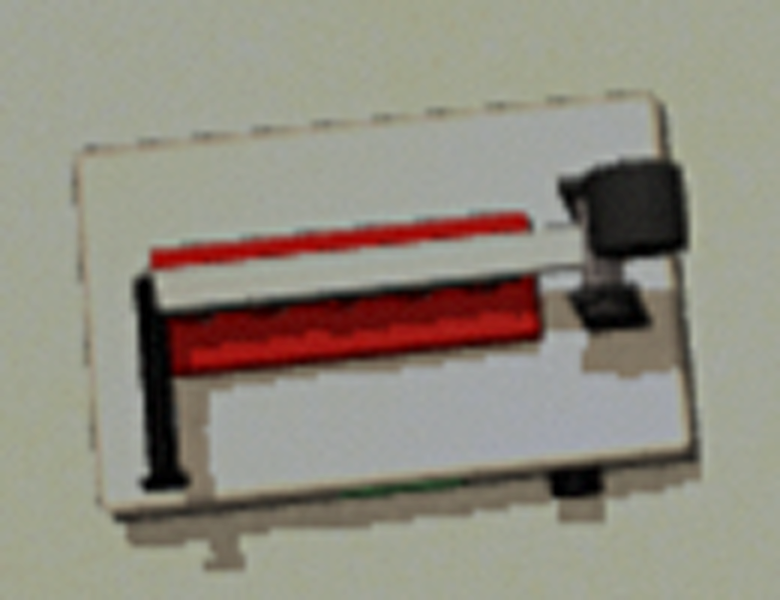

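View pics/sidez.png

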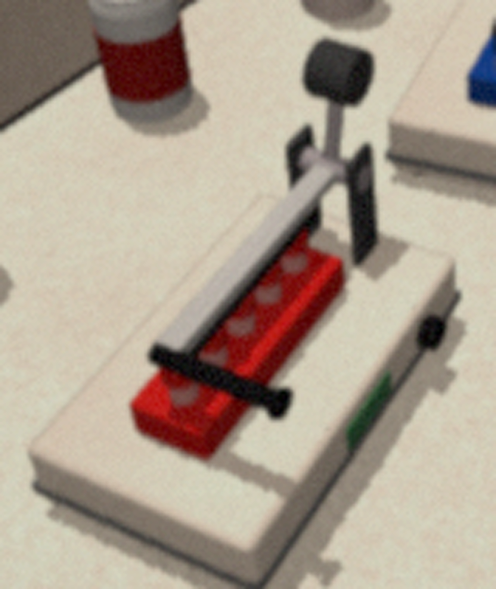

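```bash
cat > fit.py <<'E'
from h import *
from scipy.optimize import least_squares
T=np.load('top0.npz');S=np.load('side0.npz')
P=lambda D,X: cv2.projectPoints(np.array(X,float),D['rvec'].astype(float),D['tvec'].astype(float),D['camera_matrix'],None)[0][:,0]
A=np.array
mt=A([[75,120,58],[75,-120,58],[-75,-120,58],[-75,120,58],[-69,75,124]])/1e3
pt=A([[78,152],[655,95],[690,445],[103,505],[163,483]])/6+[135,150]
ms=A([[75,120,58],[-75,120,58],[-75,-120,58],[-69,75,124]])/1e3
ps=A([[35,452],[262,552],[455,258],[278,402]])/3.1+[115,165]
def W(p,m):
    c,s=np.cos(p[2]),np.sin(p[2]); return m@A([[c,-s,0],[s,c,0],[0,0,1]]).T+[p[0],p[1],0]
f=lambda p: np.r_[(P(T,W(p,mt))-pt).ravel(),(P(S,W(p,ms))-ps).ravel()]
r=least_squares(f,[.5,.2,0],loss='soft_l1'); p=r.x
if __name__=='__main__':
    print(p[:2],np.degrees(p[2])); print(np.round(f(p).reshape(-1,2),1).tolist())
    H=W(p,A([[-45,75,124],[0,-95,124],[-69,75,124]])/1e3); print('handle,hinge',H.round(4).tolist())
    s=manip.get_state(); R=A(s['eef_rot']); print((R.T@(H[0]-s['ee_pos'])*1e3).round(1))
    u=A([-np.sin(p[2]),np.cos(p[2]),0]); print('bar dir in tool',(R.T@u).round(3), np.hypot(*H[0][:2]))
E
python3 fit.py
```

```text
[0.5922908  0.17306205] 7.941318169805021
[[-2.3, 0.9], [-0.3, -0.8], [0.7, 1.3], [-1.2, 3.2], [0.4, -0.0], [-3.8, -0.8], [-2.1, -0.4], [1.3, -1.5], [0.6, -0.4]]
handle,hinge [[0.5374, 0.2411, 0.124], [0.6054, 0.079, 0.124], [0.5136, 0.2378, 0.124]]
[-294.2  469.3   98.5]
bar dir in tool [ 0.934 -0.357 -0.   ] 0.5889803218844817
```

```bash
python3 -m jog '[[-15,24,0,-1],[-50,80,0,-3],[-90,144,0,-6],[-130,208,0,-9],[-170,272,0,-12],[-205,328,0,-15],[-240,384,0,-18],[-265,424,5,-20],[-285,455,10,-21],[-294,469,15,-21]]' -1; python3 -m jog '[[0,0,0,0],[0,0,0,0],[0,0,0,0]]'; cat > look.py <<'E'
import sys
from h import *
for n in sys.argv[2:]:
    p=grab_frame(n); cv2.imwrite(f'pics/{n}{sys.argv[1]}.png',p['pixels']); np.savez(f'{n}{sys.argv[1]}.npz',**{k:np.array(v) for k,v in p.items()})
E
python3 look.py 1 wrist side; python3 fit.py
```

```text
clock: 1.7
ee_pos: [0.5399, 0.2368, 0.2078]
eef_rot: [[-0.133, 0.991, 0.002], [0.991, 0.133, -0.001], [-0.002, 0.002, -1.0]]
wrist_force: [-0.0, -0.1, 0.1]
width: 0.087
clock: 2.08
ee_pos: [0.536, 0.2435, 0.2079]
eef_rot: [[-0.142, 0.99, 0.0], [0.99, 0.142, 0.001], [0.001, 0.0, -1.0]]
wrist_force: [-0.2, -0.1, 0.3]
width: 0.087
[0.5922908  0.17306205] 7.941318169805021
[[-2.3, 0.9], [-0.3, -0.8], [0.7, 1.3], [-1.2, 3.2], [0.4, -0.0], [-3.8, -0.8], [-2.1, -0.4], [1.3, -1.5], [0.6, -0.4]]
handle,hinge [[0.5374, 0.2411, 0.124], [0.6054, 0.079, 0.124], [0.5136, 0.2378, 0.124]]
[-2.   0.7 83.9]
bar dir in tool [1.    0.004 0.001] 0.5889803218844817
```

View pics/wrist1.png

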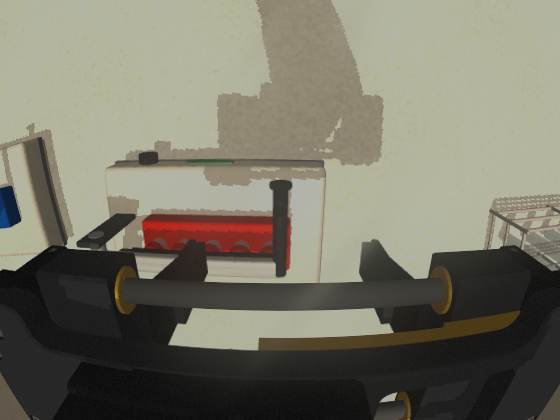

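View pics/side1.png

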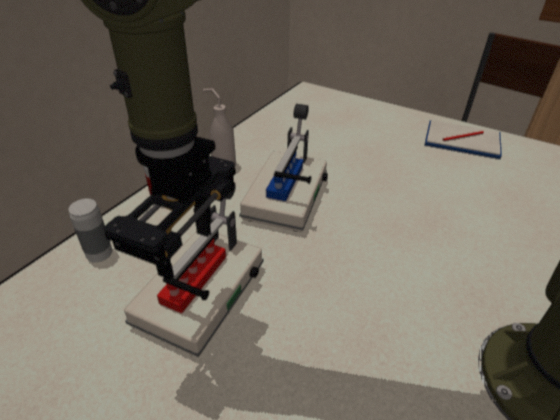

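```bash
python3 - <<'E'
from h import *
D=np.load('wrist1.npz');K=D['camera_matrix'];R=cv2.Rodrigues(D['rvec'].astype(float))[0];t=D['tvec'].ravel();C=-R.T@t
from fit import W,p
def ray(u,v,z):
    d=np.array([u-K[0,2],v-K[1,2]]);r=np.hypot(*d);a=r/K[0,0]
    w=R.T@np.r_[d/r*np.sin(a),np.cos(a)]; return C+w*(z-C[2])/w[2]
s=manip.get_state();Rt=np.array(s['eef_rot']);print(s['ee_pos'],C)
for uv in [(281,183),(282,225),(281,265)]:
    X=ray(*uv,.124);print(X.round(4),(Rt.T@(X-s['ee_pos'])*1e3).round(1))
print(W(p,np.array([[-69,75,124],[0,75,124]])/1e3))
E
```

```text
[0.53636806 0.24290721 0.2079315 ] [0.45712003 0.23281769 0.36940644]
[0.5129 0.2395 0.124 ] [ -0.1 -23.7  83.9]
[0.547  0.2452 0.124 ] [ 0.7 10.8 83.9]
[0.5829 0.2494 0.124 ] [-0.2 47.  84. ]
[[0.51359059 0.23780985 0.124     ]
 [0.58192889 0.2473428  0.124     ]]
```

```bash
python3 -m jog '[[0,0,15,0],[0,0,35,0],[0,0,55,0],[0,0,75,0],[0,0,90,0],[0,0,98,0],[0,0,103,0],[0,0,103,0],[0,0,103,0]]' -1; python3 -m jog '[[0,0,0,0],[0,0,0,0],[0,0,0,0],[0,0,0,0],[0,0,0,0],[0,0,0,0],[0,0,0,0],[0,0,0,0]]' 1 6; python3 look.py 2 wrist side
```

```text
clock: 3.3
ee_pos: [0.5375, 0.2417, 0.1052]
eef_rot: [[-0.139, 0.99, 0.001], [0.99, 0.139, 0.001], [0.0, 0.001, -1.0]]
wrist_force: [-0.7, 0.2, 0.3]
width: 0.0872
clock: 4.3
ee_pos: [0.5371, 0.2415, 0.1046]
eef_rot: [[-0.139, 0.99, 0.0], [0.99, 0.139, 0.0], [0.0, 0.0, -1.0]]
wrist_force: [0.6, -1.4, 0.3]
width: 0.0149
```

View pics/wrist2.png

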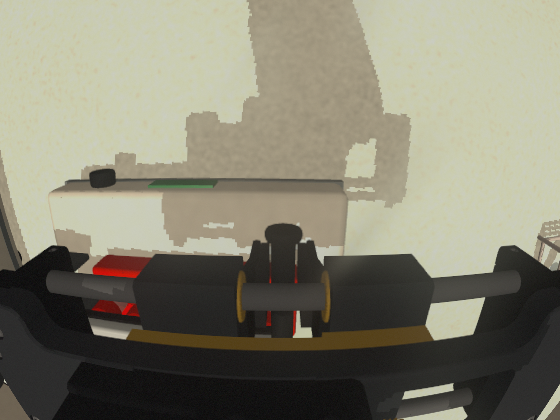

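```bash
python3 -m jog '[[0,0,0,0],[0,0,0,0],[0,0,-4,0],[0,0,-12,0],[-1.5,0,-23,0],[-3.5,0,-34,0],[-5.5,0,-43,0],[-7.5,0,-50,0],[-7.5,0,-50,0]]' 1 6; python3 look.py 3 side
```

```text
clock: 5.52
ee_pos: [0.5379, 0.234, 0.1551]
eef_rot: [[-0.139, 0.99, -0.0], [0.99, 0.139, 0.0], [0.0, -0.0, -1.0]]
wrist_force: [-0.9, -1.8, -1.1]
width: 0.0117
```

View pics/side3.png

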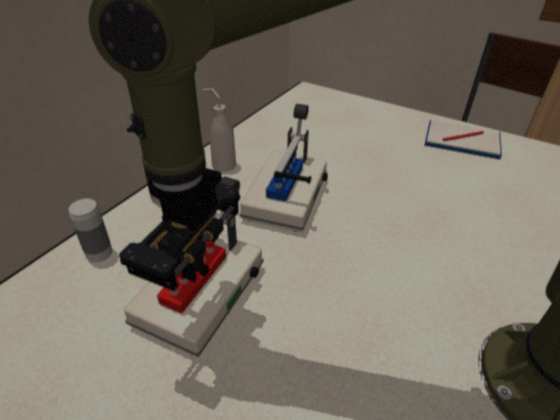

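```bash
python3 -m jog '[[-2.5,0,-8,0],[-8,0,-22,0],[-15,0,-35,0],[-23,0,-47,0],[-32.5,0,-59.5,0],[-44,0,-72,0],[-57,0,-83,0],[-70.5,0,-93,0],[-70.5,0,-93,0]]' 1 6; python3 look.py 4 side
```

```text
clock: 6.7
ee_pos: [0.5484, 0.1634, 0.2503]
eef_rot: [[-0.138, 0.99, 0.002], [0.99, 0.138, 0.002], [0.002, 0.002, -1.0]]
wrist_force: [-3.8, 2.2, 4.3]
width: 0.0118
```

View pics/side4.png

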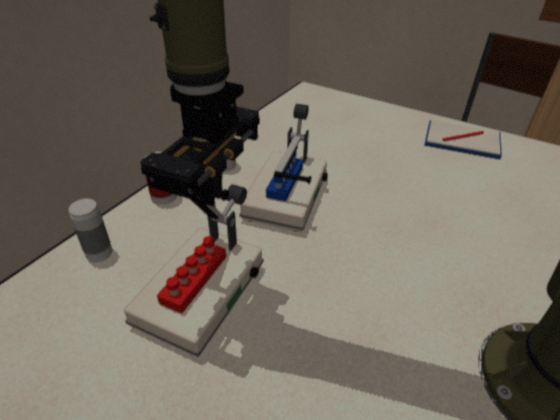

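```bash
python3 -m jog '[[-7,0,-4.5,0],[-18,0,-10,0],[-30,0,-15.5,0],[-42,0,-19.5,0],[-54,0,-22.5,0],[-65,0,-24.5,0],[-74,0,-26,0],[-80,0,-26.5,0],[-80,0,-26.5,0],[-80,0,-26.5,0]]' 1 6; python3 look.py 5 side
```

```text
clock: 8.0
ee_pos: [0.5586, 0.0843, 0.2736]
eef_rot: [[-0.139, 0.99, -0.002], [0.99, 0.139, -0.001], [-0.001, -0.002, -1.0]]
wrist_force: [-4.8, -2.0, 2.4]
width: 0.0118
```

View pics/side5.png

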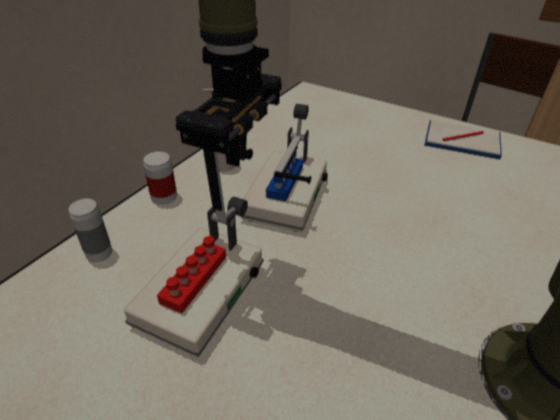

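```bash
python3 -m jog '[[0,0,0,0],[0,0,0,0],[0,0,0,0],[0,0,0,0],[0,0,0,0],[0,0,0,0],[0,0,0,0],[0,0,0,0],[0,0,0,0],[0,0,0,0]]' -1; python3 -m jog '[[0,0,-10,0],[0,0,-25,0],[0,0,-45,0],[0,0,-65,0],[0,0,-85,0],[0,0,-95,0],[0,0,-100,0],[0,0,-100,0],[0,0,-100,0],[0,0,-100,0]]'; python3 look.py 6 side top
```

```text
clock: 9.3
ee_pos: [0.5591, 0.085, 0.2741]
eef_rot: [[-0.139, 0.99, 0.0], [0.99, 0.139, 0.0], [0.0, 0.0, -1.0]]
wrist_force: [-0.4, -0.7, 0.6]
width: 0.0867
clock: 10.55
ee_pos: [0.5589, 0.085, 0.3734]
eef_rot: [[-0.139, 0.99, -0.001], [0.99, 0.139, -0.0], [-0.0, -0.001, -1.0]]
wrist_force: [-0.1, 0.6, -0.8]
width: 0.0873
```

View pics/side6.png

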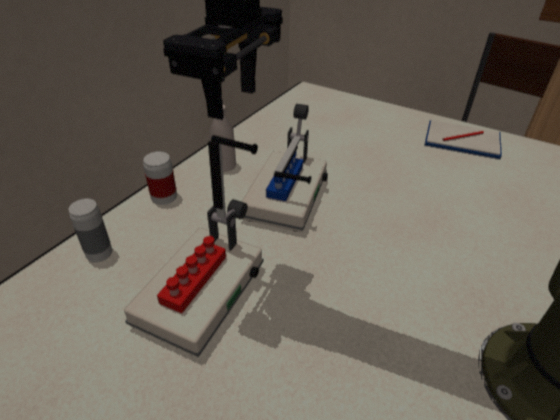

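```bash
python3 -m jog '[[0,0,0,0],[0,0,0,0],[0,0,0,0],[0,0,0,0],[0,0,0,0],[0,0,0,0],[0,0,0,0],[0,0,0,0],[0,0,0,0],[0,0,0,0]]'; python3 look.py 7 side; python3 - <<'E'
from h import *
from fit import W,p,P,S
for th in [1.3,1.4,1.5,1.6]:
    c,s=np.cos(th)*170,np.sin(th)*170
    print(th,P(S,W(p,np.array([[-69,-95+c,124+s],[0,-95+c,124+s]])/1e3)).round(1).tolist())
a,b=[cv2.imread(f'pics/side{i}.png')[120:260,190:290] for i in (6,7)]
cv2.imwrite('pics/cmp.png',cv2.resize(np.hstack([a,b]),None,fx=4,fy=4,interpolation=2))
E
```

```text
clock: 11.9
ee_pos: [0.5591, 0.085, 0.3741]
eef_rot: [[-0.139, 0.99, 0.0], [0.99, 0.139, 0.0], [0.0, 0.0, -1.0]]
wrist_force: [-0.3, 0.6, 0.2]
width: 0.0867
1.3 [[238.3, 166.8], [199.8, 156.5]]
1.4 [[243.3, 159.4], [205.1, 149.5]]
1.5 [[248.2, 153.1], [210.5, 143.5]]
1.6 [[253.1, 147.8], [215.9, 138.5]]
```

View pics/cmp.png

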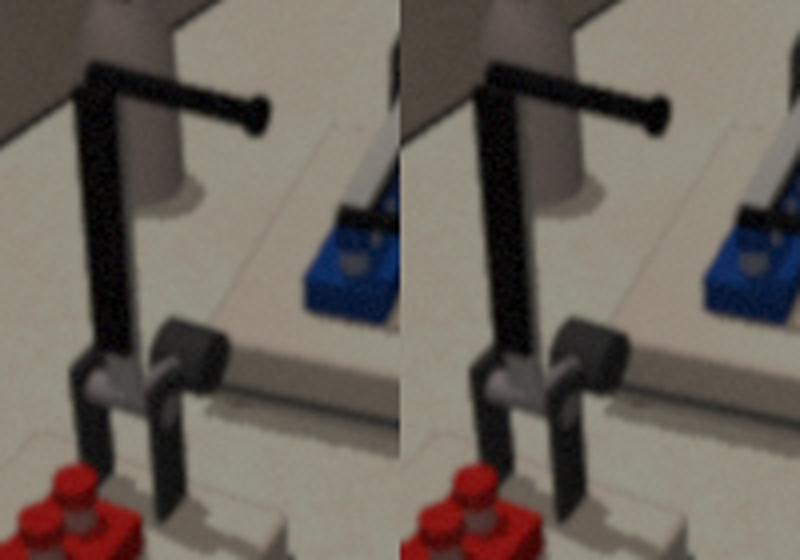

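The rod tip is at about (254.5, 148.5) in both frames. That matches the projection for 1.6 rad, and it isn't moving. The blue bar is down and the gripper is well clear, so I'm handing in.

```bash
python3 -c "
from cell import manip
print(manip.hand_in())"
```

```text
the job is handed in; nothing more can be done
None
```

The red mixer's bar is up and standing by itself at its stop, and I've handed the job in at about 12 s of the allowed 34 s.

**What I did:** I found the red mixer in the top and side pictures and pinched its handle rod from above with 6 N. I then swung it through its 170 mm arc at roughly 0.5–0.8 rad/s up to about 1.5 rad. There I opened the gripper and backed off 100 mm straight up.

**Last checks:**
- **Red bar:** two side pictures about 1.3 s apart show the rod tip in the same place, at pixel (254.5, 148.5). It should appear at (253, 148) for 1.6 rad, so the bar is at rest at its stop.
- **Blue bar:** it looks down in every picture, and the arm never went near its handle.
- **Contact:** the gripper is clear, and the wrist force reads under 1 N. The highest reading printed during the lift was about 6 N.

**Disagreement:** in the fit of the mixer's position, some housing corners at the handle end were 2–4 pixels off. The handle rod agreed to within 2 mm with a separate measurement from the wrist camera, and the grasp held.

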